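# Close the guard and work the treadle of the toy press

## Task

Press the axle pin into the toy's wheel: push the press's guard door shut until it clicks home on its catch, and only then push the red treadle down until it sits firmly on its rubber stop, keep it there for about a second without leaning on it harder than about 40 N, and let it come back up. How far down the stop is set is not known beforehand, so feel for it; leave the toys and the paint tin around the press where they stand.

Things in the scene. Friction and masses are not known exactly. Their poses are not given: they have to be found in the camera images.
- press: toy-wheel press fixed on the bench: grey base plate 320 x 420 x 12 mm, origin at its underside's centre, -x faces the robot. On its +y half a blue open-topped cell (x -20..150, y -20..180, to z 200 mm; ram on a beam at x 65, to z 257) with a yellow-framed clear door on its -x face; on its -y half a red treadle (y -175..-75). The toy being made lies in the cell
- door (a joint): angle of the guard door, rad: 0 shut and seated on the catch, growing as its free edge swings out toward press -x. A spring roller catch resists over the last 0.08 rad (some 5 to 15 N at door_push) and past about 0.035 rad snaps the door home; a door short of that is not shut
- door_hinge (a point): point on the door's vertical hinge axis at the level of the door's top edge, at press (-27, 180, 200) mm; the free edge lies 198 mm from it, toward press -y when shut
- door_push (a point): point on the door's outer face (away from the cell), 130 mm from the hinge axis, 9 mm below the door's top edge, on the 18 mm high top rail. Door 24 to 200 mm above the bench, rails 12 mm thick, clear panel 6 mm. A bar handle stands 34 mm out of that face near the free edge, 50 to 116 mm above the bench. Its x axis points into the door
- treadle (a joint): angle of the treadle, rad: 0 up at rest, growing as it is pressed down about a shaft along press y at press x 50, z 40 mm. The return spring takes about 4 N at tread_top to start and 7 to 11 N just above the stop; the stop is met somewhere between 0.11 and 0.27 rad, different every time; its rubber gives up to 4 mm
- tread_pad: red treadle plate with a black ribbed rubber pad, 180 x 100 x 10 mm (pad 85 x 90 x 4 mm); at rest it rises at 0.32 rad toward its free end, 190 mm from the shaft, on the robot's side. Origin on the shaft axis, mid-width; x points toward the shaft's side, level at rest
- tread_top (a point): point on the top surface of the rubber pad, in the middle of its width and 150 mm from the shaft axis: where to press. About 96 mm above the bench at rest, moving down with the treadle
- stop_post: steel post of the treadle stop, 28 mm across, 18 mm high, on the base plate under the treadle at press (-70, -125) mm, origin at its foot; its screw with a black rubber cap, 18 mm across (yields 4 mm at about 18 N), stands up to a height that is set differently every time (cap top 45 to 59 mm above the bench)
- axle_pin (a joint): how far the steel axle pin has been pressed into the toy's wheel, m: 0 at the start, 0.006 to 0.022 after a full stroke; it is moved by the ram that the treadle drives
- toy_truck: loose orange toy truck with red wheels, 85 x 58 x 64 mm, origin under its centre; a bystander
- toy_snail: loose green toy snail with a blue shell and yellow wheels, 75 x 56 x 73 mm, origin under its centre; a bystander
- paint_tin: loose yellow paint tin with a white label and lid, 56 mm across, 65 mm high, origin at its foot; a bystander

How it is judged:
By the outcome, as a careful person would: the job done as asked, in the order asked, and still so for the second after the job is handed in, with the robot touching nothing.
It also fails if it takes over 51 s, if anything falls off the work surface, if the arm or the gripper's body presses on something with over 40 N, if the wrist force passes 120 N, or if a joint passes its speed limit or range.

## Robot

A 6-joint arm with a two-finger parallel gripper is mounted at the origin on the work surface. World frame = base frame: x ahead of the robot, y to its left, z up, the work surface at z = 0. Lengths are in m, angles in degrees, forces in N, time in s.
With the tool pointing down it reaches from about 0.25 to 0.725 m from the base axis. Payload 9.7 kg.
Tool frame: the origin (TCP) lies between the finger pads; the fingertips stand 19 mm ahead of it and the grasp point (between the pads) is the TCP; z points along the fingers, y is the line along which they close (so a half turn about z gives the same grasp; the last joint's range is limited). The gripper opens to 85 mm and grips with 20 to 120 N. Pads are 22 mm wide; open, the fingers measure 114 mm over their backs; the gripper's body (76 mm by 85 mm) begins 54 mm behind the grasp point. The pads swing forward as they close: fully open they stand 13 mm farther back than shut.
Start: joints at [-74.943, 4.979, 10.078, 95.1, 0, 90], TCP at [0.143, -0.531, 0.215] pointing down, gripper open.
Joint ranges: [-179.16, 179.16], [-48.56, 103.87], [-65.8, 70.77], [-126.05, 130.52], [-82.76, 87.17], [-180, 180]. Speed limits (degrees/s): [127.2, 127.2, 147.25, 180, 180, 180].

## Interface

Orientations are given as [roll, pitch, yaw] about the fixed x, y, z axes, in that order (R = Rz(yaw) Ry(pitch) Rx(roll)).
In Python, from workcell import bot gives the robot as it stands. The module is installed in compiled form; this text tells all that it offers.
- The arm moves only by the shell command python3 -m crank 'ROWS' [OPENING] [FORCE]. ROWS is JSON, a list that holds one entry, the list of rows, each a list of 6 numbers: the shift along the world's x, y, z as a fraction of full scale, then the turn, a rotation vector about the world's x, y, z as a fraction of full scale. In form: [[[x, y, z, wx, wy, wz], ...]]. A call has 1 to 20 rows; each row shifts and turns the commanded pose from where the row before left it; what a row does not reach is not made up. Full scale, the value 1, is 20 mm for a shift and 0.12 rad for a turn. A row lasts 1/12 s, in which the tool goes at most 41.7 mm and 7.16 degrees, less where a joint would pass 70% of its speed; a pose out of reach is approached as far as the arm can. A call with a number of a shift or a turn outside -1 to 1 is refused whole. A call with a gripper value outside its range is refused whole. OPENING is the opening, from 0 (shut) to 1 (fully open), set as the call begins (- or left out, the last holds). The fingers move at their own pace and stop on an object; FORCE is the grip in N (left out, the last holds). Time passes only in rows, so rows that do not move let the fingers close. It gives the time, the measured TCP pose, the force, the opening and the grip force at its end, in the units of the state.
- bot.get_obs(): the state, without advancing time (a new reading comes with each control period).
- bot.camera(name): name is "side" or "top" or "wrist"; returns the picture (480x640x3 uint8, red, green, blue); there is no depth.
- bot.camera_model(name): a dict with "vertical_fov" (degrees; the focal length in pixels is half the picture's height over the tangent of half this angle, whatever the lens; pixels are square), "cx", "cy" (the principal point, pixels), "R" (3x3) and "t" (3): a world point X has camera coordinates R X + t. Camera axes: x right, y down, z forward; pixel columns grow to the right and rows downward; lengths in m; the calibration is good to about 2 mm. A picture is of the moment at which its call begins: read the wrist's pose just before it. camera_model takes no time and is no camera call; for the wrist camera it gives the pose at the moment of the call.
- bot.job_done(): hands the job in; it is judged then, once.
The state is a dict: "time": time; "q": joint angles; "qd": joint speeds; "joint_efforts": joint torques, N m; "ee_pos": TCP position; "tcp_rot": TCP orientation; "wrist_force": force on the tool from outside, world axes, zero at the start; "torque": the same for the moment, N m; "opening": finger opening in m; "grasp_force": force on a finger pad.
Only numpy, scipy, OpenCV 4.12 (cv2) and the standard library are available. Lean on these libraries where they do the work, as an engineer would, in place of code of your own. Each camera call takes 0.05 s, during which the arm holds its last target. There are 200 camera calls.

## Working session

There is one attempt and no reset: what is moved stays moved. The work goes in short steps, Python scripts to look and compute and a shell command to move; the robot and the scene stay as the last step left them, time stands still between calls to the robot, and variables do not carry over. Pictures are saved under pics/ and viewed, at most 10 in all, crops included, and the job is handed in when it is done.

```bash
mkdir -p pics; python3 - <<'E'
from workcell import bot
import cv2
o=bot.get_obs();print({k:o[k] for k in('time','ee_pos','tcp_rot','wrist_force','opening')})
for n in('top','side'):
    cv2.imwrite(f'pics/{n}0.png',bot.camera(n)[:,:,::-1]);m=bot.camera_model(n);print(n,m)
E
```

```text
{'time': 0.0, 'ee_pos': array([ 0.14282281, -0.53087462,  0.21417681]), 'tcp_rot': array([-1.79923845e+02, -3.73126889e-04,  1.50590407e+01]), 'wrist_force': array([-0.12086281,  0.03703119, -0.01707107]), 'opening': 0.08534832972305442}
top {'vertical_fov': 52.99668904479638, 'cx': 316.57651633936047, 'cy': 241.07318857086597, 'R': array([[ 0.00778878, -0.99990191, -0.01164099],
       [-0.98239633, -0.0054785 , -0.18672825],
       [ 0.18664616,  0.01289045, -0.98234263]]), 't': array([0.0312237 , 0.54233605, 1.12002811])}
side {'vertical_fov': 54.7954190520842, 'cx': 323.805877871814, 'cy': 234.53834308533206, 'R': array([[-0.87171257, -0.48991412, -0.01006777],
       [-0.26082768,  0.4812926 , -0.83685504],
       [ 0.41483264, -0.7268711 , -0.54733197]]), 't': array([0.48544207, 0.25867799, 0.81532165])}
```

View pics/top0.png

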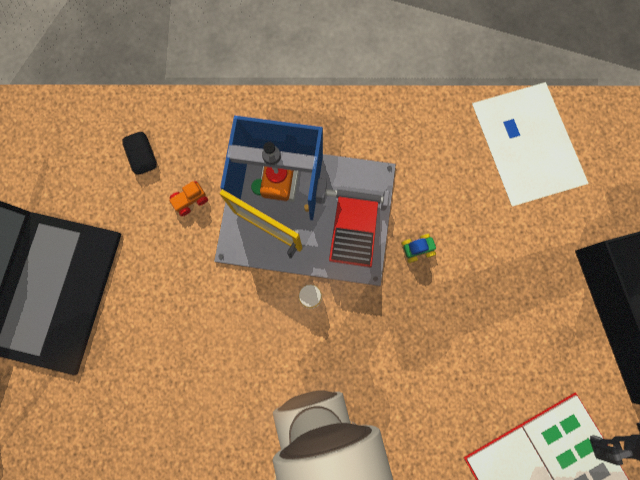

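View pics/side0.png

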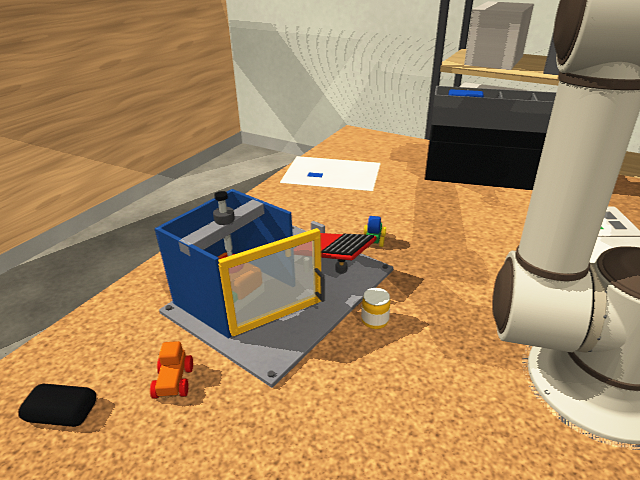

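The top view shows the base plate corners near (396,162), (381,284) and (217,262). The door is ajar, with its hinge near (222,193) and free edge near (300,240). The tread pad is near (353,246), the tin at (310,295), the snail at (420,247) and the truck at (188,198). The side view shows the same layout, with the tin in front of the door's free edge.

```bash
cat > h.py <<'E'
import numpy as np,cv2
from workcell import bot
def ray(n,px,z):
    m=bot.camera_model(n);f=240/np.tan(np.radians(m['vertical_fov']/2))
    R,t=np.array(m['R']),np.array(m['t']);C=-R.T@t
    d=R.T@np.array([(px[0]-m['cx'])/f,(px[1]-m['cy'])/f,1]);return C+d*(z-C[2])/d[2]
def proj(n,X):
    m=bot.camera_model(n);f=240/np.tan(np.radians(m['vertical_fov']/2))
    c=m['R']@np.array(X)+m['t'];return np.array([m['cx']+f*c[0]/c[2],m['cy']+f*c[1]/c[2]])
E
python3 - <<'E'
from h import *
im=cv2.imread('pics/top0.png');hsv=cv2.cvtColor(im,cv2.COLOR_BGR2HSV)
def corners(mask,box):
    k=np.zeros_like(mask);x0,y0,x1,y1=box;k[y0:y1,x0:x1]=mask[y0:y1,x0:x1]
    c=max(cv2.findContours(k,0,2)[0],key=cv2.contourArea);return c
# grey plate: low saturation
g=cv2.inRange(hsv,(0,0,40),(179,70,200))
c=corners(g,(200,90,405,290));
p=c[:,0,:].astype(float)
ext=lambda a:p[np.argmax(p@np.array(a))]
loc=[(.16,-.21,.012),(-.16,-.21,.012),(-.16,.21,.012)]
pl=[ext((1,-1)),ext((1,1)),ext((-1,1))];print('plate px',pl)
W=np.array([ray('top',q,.012) for q in pl]);print(W,np.linalg.norm(W[0]-W[1]),np.linalg.norm(W[1]-W[2]))
# blue cell rims
extra=[((235,117),(.15,.18,.2)),((322,128),(.15,-.02,.2))]
A=np.array([l[:2] for l in loc]+[e[1][:2] for e in extra]);B=np.array([w[:2] for w in W]+[ray('top',e[0],.2)[:2] for e in extra])
def fit(A,B):
    a=A-A.mean(0);b=B-B.mean(0);U,S,V=np.linalg.svd(a.T@b);R=(U@V).T;return R,B.mean(0)-R@A.mean(0)
R,t=fit(A,B);print('yaw',np.degrees(np.arctan2(R[1,0],R[0,0])),'t',t,'res',(A@R.T+t-B)*1000)
np.savez('press.npz',R=R,t=t)
P=lambda x,y,z:np.r_[R@[x,y]+t,z]
y=cv2.inRange(hsv,(20,150,120),(33,255,255))
c=corners(y,(200,170,320,260));r=cv2.minAreaRect(c);print('door rect',cv2.boxPoints(r).round(1).tolist())
h=P(-.027,.18,.2);print('hinge',h,proj('top',h))
q=c[:,0,:];e=q[q[:,0]>q[:,0].max()-3];print('free px',e.tolist());
for px in e[:4]:
    f=ray('top',px,.2);d=R.T@(f-h)[:2];print(f,np.linalg.norm(d),np.degrees(np.arctan2(-d[0],-d[1])))
tt=P(.05-.15,-.125,.096);print('tread_top',tt,proj('top',tt),proj('side',tt))
rd=cv2.inRange(hsv,(0,0,0),(179,255,255))
for n,px,z in(('tin',(310,295),.065),('snail',(420,247),.06),('truck',(188,198),.05)):
    w=ray('top',px,z);print(n,w,R.T@(w[:2]-t))
for a in(0,20,25,30,35):
    f=h+np.r_[R@(.198*np.array([-np.sin(np.radians(a)),-np.cos(np.radians(a))])),0];print(a,f,proj('top',f),proj('side',f))
print('hinge side',proj('side',h))
for l in ((-.16,-.21,.012),(-.16,.21,.012),(.15,.18,.2),(-.02,.18,.2)):print(l,proj('side',P(*l)),proj('top',P(*l)))
E
```

```text
plate px [array([395., 165.]), array([379., 285.]), array([214., 260.])]
[[ 0.75117553 -0.16611298  0.012     ]
 [ 0.44001888 -0.11965625  0.012     ]
 [ 0.49990866  0.29183263  0.012     ]] 0.3146056151318329 0.41582434674802593
yaw -8.269688529108418 t [0.62473007 0.0631531 ] res [[ 1.68599339 -1.56357851]
 [-3.82999567 -1.9938475 ]
 [-3.31005233  2.15011776]
 [ 4.28175083  2.4839359 ]
 [ 1.17230378 -1.07662764]]
door rect [[218.8000030517578, 193.6999969482422], [221.89999389648438, 188.5], [299.6000061035156, 234.1999969482422], [296.6000061035156, 239.39999389648438]]
hinge [0.6239007  0.24516494 0.2       ] [219.02633313 190.64715308]
free px [[296, 239], [298, 237], [298, 234], [297, 234]]
[0.51808915 0.07658946 0.2       ] 0.1990320950452184 23.846003226384237
[0.52243783 0.07240935 0.2       ] 0.2003477151053646 22.156892485196092
[0.52893852 0.07250686 0.2       ] 0.19704980759416763 20.54116379234039
[0.52892704 0.07463352 0.2       ] 0.1951946799402216 20.844951321572793
tread_top [ 0.50779078 -0.04616389  0.096     ] [351.05998583 252.16836231] [353.44007442 245.42541453
[... 315 characters left out ...]
7078079 0.2       ] [298.81979123 233.4582519 ] [316.72848627 227.70757378]
25 [0.51528175 0.0796176  0.2       ] [294.5519561  240.29188333] [321.25088222 231.97337568]
30 [0.50126667 0.08971432 0.2       ] [289.67372265 246.77295949] [325.17865811 236.58003954]
35 [0.48818492 0.10099412 0.2       ] [284.22047036 252.84595796] [328.46054679 241.51637884]
hinge side [217.506357   261.95908797]
(-0.16, -0.21, 0.012) [394.53914465 267.31608404] [379.83463076 286.55636447]
(-0.16, 0.21, 0.012) [270.85945286 385.17632239] [213.08035999 261.30396313]
(0.15, 0.18, 0.2) [154.56832243 228.5409923 ] [233.96628937 115.20705353]
(-0.02, 0.18, 0.2) [214.74142514 260.49099704] [219.63476352 187.57485161]
```

```bash
python3 -m crank '[[[0.53,1,0.12,0,0,1],[0.53,1,0.12,0,0,1],[0.53,1,0.12,0,0,1],[0.53,1,0.12,0,0,1],[0.53,1,0.12,0,0,1],[0.53,1,0.12,0,0,1],[0.53,1,0.12,0,0,1],[0.53,1,0.12,0,0,1],[0.53,1,0.12,0,0,1],[0.53,1,0.12,0,0,1],[0.53,1,0.12,0,0,1],[0.53,1,0.12,0,0,1],[0.53,1,0.12,0,0,1],[0.53,1,0.12,0,0,1],[0.53,1,0.12,0,0,1],[0.53,1,0.12,0,0,1],[0.53,1,0.12,0,0,1],[0.53,1,0.12,0,0,1],[0.53,1,0.12,0,0,1],[0.53,1,0.12,0,0,1]]]' 0 40
python3 -c "
from workcell import bot
print(bot.get_obs()['q'])"
```

```text
time: 1.77
ee_pos: [0.3551, -0.13, 0.2628]
tcp_rot: [-180.0, -0.0, 152.9]
wrist_force: [0.9, -0.1, -1.5]
opening: 0.0001
grasp_force: 0.0
[-2.01077823e+01 -1.67145061e+01 -4.36952122e+00  1.02357819e+02
 -1.85243654e-03  6.98618782e+00]
```

```bash
python3 -m crank '[[[0.5,1,0,0,0,1],[0.5,1,0,0,0,0.7],[0.5,1,0,0,0,0],[0.5,1,0,0,0,0],[0.5,1,0,0,0,0],[0.5,1,0,0,0,0],[0.5,1,0,0,0,0],[0.5,1,0,0,0,0],[0.5,1,0,0,0,0],[0.5,1,0,0,0,0],[0.5,1,0,0,0,0],[0.5,1,0,0,0,0],[0.5,1,0,0,0,0],[0.5,1,0,0,0,0],[0.5,0.5,0,0,0,0],[0,0,-1,0,0,0],[0,0,-1,0,0,0],[0,0,-0.9,0,0,0],[0,0,0,0,0,0]]]' 0 40
python3 - <<'E'
from h import *
w=bot.camera('side');cv2.imwrite('pics/s1.png',cv2.resize(w[150:390,130:450,::-1],None,fx=2.5,fy=2.5))
E
```

```text
time: 3.35
ee_pos: [0.5036, 0.1586, 0.2009]
tcp_rot: [-179.8, -0.3, 164.3]
wrist_force: [0.0, 0.3, -0.9]
opening: -0.0001
grasp_force: 0.0
```

View pics/s1.png

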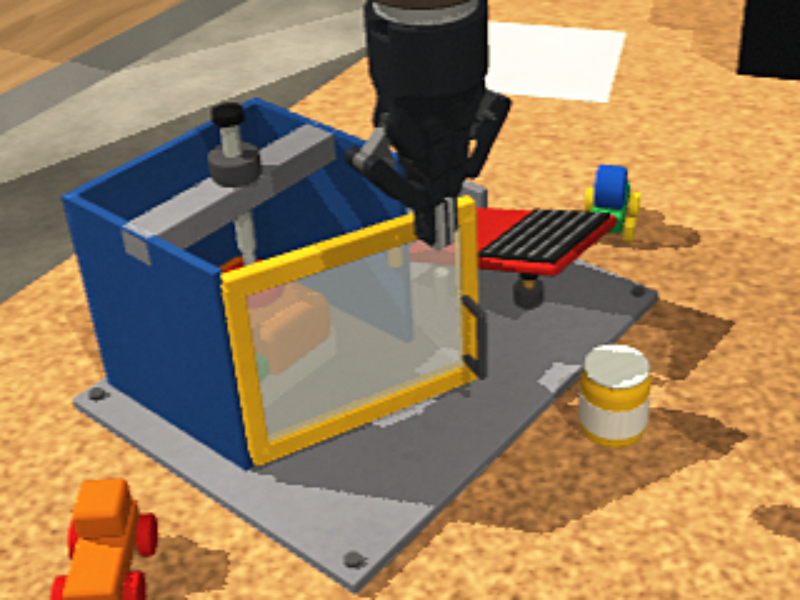

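The fingers hang in front of the top rail at about (435,225) in the crop, with the door still ajar, so I'll push now.

```bash
python3 -m crank '[[[0.26,-0.12,0.2,0,0,0],[0.26,-0.12,0,0,0,0],[0.26,-0.12,0,0,0,0],[0.26,-0.12,0,0,0,0],[0.26,-0.12,0,0,0,0],[0.26,-0.12,0,0,0,0],[0.26,-0.12,0,0,0,0],[0.26,-0.12,0,0,0,0],[0.26,-0.12,0,0,0,0],[0.26,-0.12,0,0,0,0],[0.26,-0.12,0,0,0,0],[0.26,-0.12,0,0,0,0],[0,0,0,0,0,0]]]'
```

```text
time: 4.48
ee_pos: [0.5681, 0.1296, 0.2086]
tcp_rot: [-180.0, -0.0, 164.2]
wrist_force: [0.6, 0.3, -1.5]
opening: 0.0001
grasp_force: 0.0
```

```bash
python3 -m crank '[[[0.2,-0.05,-0.2,0,0,0],[0.2,-0.05,0,0,0,0],[0.2,-0.05,0,0,0,0],[0,0,0,0,0,0]]]'; python3 -m crank '[[[0.12,-0.02,0,0,0,0],[0.12,-0.02,0,0,0,0],[0,0,0,0,0,0]]]'
```

```text
time: 4.82
ee_pos: [0.5798, 0.127, 0.2046]
tcp_rot: [-180.0, -0.0, 164.3]
wrist_force: [-0.5, 0.7, -1.0]
opening: -0.0002
grasp_force: 0.0
time: 5.07
ee_pos: [0.5844, 0.1263, 0.2049]
tcp_rot: [180.0, 0.0, 164.3]
wrist_force: [0.7, 1.0, 0.3]
opening: 0.0002
grasp_force: 0.0
```

```bash
python3 -m crank '[[[0.1,-0.02,0,0,0,0],[0.1,-0.02,0,0,0,0],[0,0,0,0,0,0]]]';python3 -m crank '[[[0.1,-0.02,0,0,0,0],[0.1,-0.02,0,0,0,0],[0,0,0,0,0,0]]]'
python3 - <<'E'
from h import *
cv2.imwrite('pics/t2.png',cv2.resize(bot.camera('top')[100:300,190:410,::-1],None,fx=3,fy=3))
E
```

```text
time: 5.32
ee_pos: [0.5884, 0.1254, 0.2048]
tcp_rot: [180.0, 0.0, 164.2]
wrist_force: [-0.4, -0.3, -0.1]
opening: -0.0
grasp_force: 0.0
time: 5.57
ee_pos: [0.5924, 0.1246, 0.2048]
tcp_rot: [-180.0, 0.0, 164.3]
wrist_force: [-0.4, -0.1, 0.8]
opening: 0.0
grasp_force: 0.0
```

View pics/t2.png

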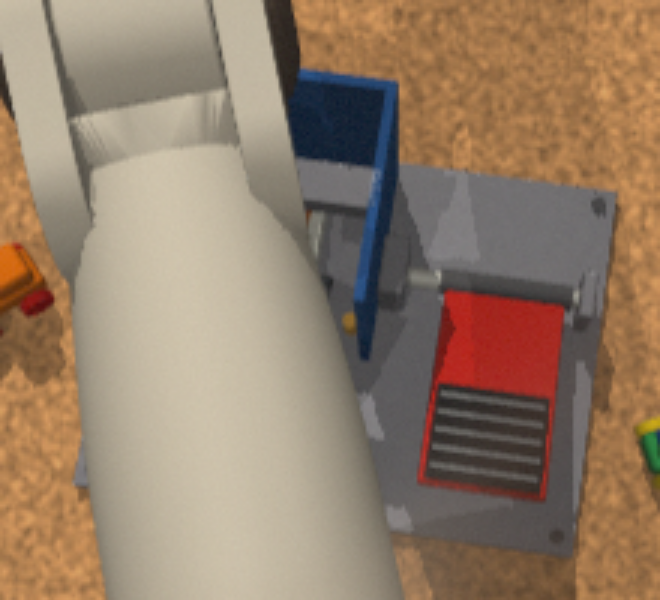

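The arm hides the door in the top view. I'll check from the side.

```bash
python3 - <<'E'
from h import *
w=bot.camera('side');cv2.imwrite('pics/s2.png',cv2.resize(w[180:340,140:340,::-1],None,fx=3.5,fy=3.5))
E
```

```text
(no output)
```

View pics/s2.png

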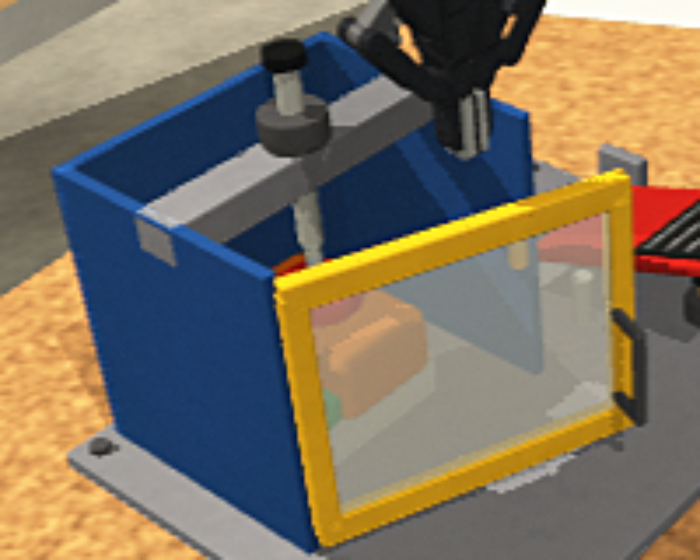

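```bash
python3 - <<'E'
from h import *
print(bot.get_obs()['time'])
print(np.degrees(0),[ (z,proj('side',(.5924,.1246,z)).round(1)) for z in(.186,.195,.205,.215)])
print('s1',[ (z,proj('side',(.5036,.1586,z)).round(1)) for z in(.18,.19,.2)])
d=np.load('press.npz');R,t=d['R'],d['t'];print(R.T@(np.array([.5924,.1246])-t))
# current door angle from side view: outer free top corner
p=(629/3.5+140,172/3.5+180);f=ray('side',p,.2);q=R.T@(f[:2]-t)-[-.027,.18];print(f,np.linalg.norm(q),np.degrees(np.arctan2(-q[0],-q[1])))
E
```

```text
5.6667
0.0 [(0.186, array([273.8, 239.1])), (0.195, array([273.4, 235. ])), (0.205, array([273.1, 230.5])), (0.215, array([272.7, 226. ]))]
s1 [(0.18, array([304.9, 264.8])), (0.19, array([304.7, 260.2])), (0.2, array([304.5, 255.6]))]
[-0.04083198  0.05615786]
[0.52266155 0.07247243 0.2       ] 0.20018009711295706 22.11082154399927
```

The door is still at 22°. The fingertips, at crop (465,155), are above the rail, roughly 13 mm above the reported TCP, so they passed over the door without touching it. I'll go back over the door and approach lower.

```bash
python3 -m crank '[[[-0.92,0.34,0.1,0,0,0],[-0.92,0.34,0.1,0,0,0],[-0.92,0.34,0,0,0,0],[-0.92,0.34,0,0,0,0],[-0.92,0.34,0,0,0,0],[0,0,0,0,0,0],[0,0,-0.65,0,0,0],[0,0,-0.65,0,0,0],[0,0,-0.65,0,0,0],[0,0,0,0,0,0]]]'
python3 - <<'E'
from h import *
p=bot.get_obs()['ee_pos']
w=bot.camera('side');a=cv2.resize(w[180:340,180:380,::-1],None,fx=3,fy=3)
cv2.imwrite('pics/s3.png',a)
print(p,[(proj('side',(p[0],p[1],p[2]+d))-[180,180])*3 for d in(-.02,0,.015)])
E
```

```text
time: 6.5
ee_pos: [0.4995, 0.1583, 0.1675]
tcp_rot: [-179.9, -0.1, 164.3]
wrist_force: [-1.2, -0.5, 0.1]
opening: -0.0004
grasp_force: 0.0
[0.49952806 0.15830333 0.16746164] [array([382.61960733, 300.00512878]), array([381.62197336, 273.33567915]), array([380.85599984, 252.85913911])]
```

View pics/s3.png

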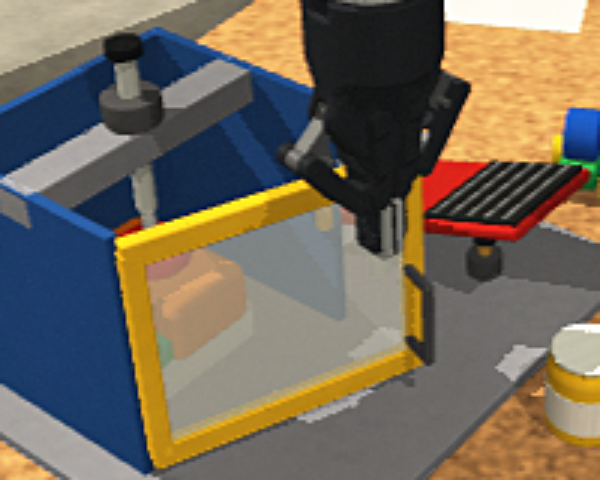

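The fingertips at (385,255) are about 14 mm above the reported TCP, so they sit at z≈0.181, level with the top rail and in front of it. I'll push again.

```bash
python3 -m crank '[[[0.26,-0.12,0,0,0,0],[0.26,-0.12,0,0,0,0],[0.26,-0.12,0,0,0,0],[0.26,-0.12,0,0,0,0],[0.26,-0.12,0,0,0,0],[0.26,-0.12,0,0,0,0],[0.26,-0.12,0,0,0,0],[0.26,-0.12,0,0,0,0],[0.26,-0.12,0,0,0,0],[0.26,-0.12,0,0,0,0],[0.26,-0.12,0,0,0,0],[0.26,-0.12,0,0,0,0],[0,0,0,0,0,0]]]'; python3 -m crank '[[[0.2,-0.05,0,0,0,0],[0.2,-0.05,0,0,0,0],[0.2,-0.05,0,0,0,0],[0,0,0,0,0,0]]]'
```

```text
time: 7.63
ee_pos: [0.5634, 0.1294, 0.1696]
tcp_rot: [-180.0, 0.0, 164.2]
wrist_force: [0.2, 0.5, -0.4]
opening: -0.0
grasp_force: 0.0
time: 7.97
ee_pos: [0.5751, 0.1268, 0.1698]
tcp_rot: [180.0, 0.0, 164.3]
wrist_force: [-0.1, 0.8, -0.2]
opening: 0.0
grasp_force: 0.0
```

```bash
python3 -m crank '[[[0.12,-0.02,0,0,0,0],[0.12,-0.02,0,0,0,0],[0,0,0,0,0,0]]]'; python3 -m crank '[[[0.12,-0.02,0,0,0,0],[0.1,-0.02,0,0,0,0],[0,0,0,0,0,0]]]'
```

```text
time: 8.22
ee_pos: [0.5796, 0.1261, 0.1698]
tcp_rot: [-180.0, 0.0, 164.3]
wrist_force: [0.2, -0.7, -0.7]
opening: 0.0002
grasp_force: 0.0
time: 8.47
ee_pos: [0.5803, 0.126, 0.1698]
tcp_rot: [-180.0, -0.4, 164.3]
wrist_force: [-18.5, 2.8, 5.7]
opening: -0.0001
grasp_force: 9.6
```

```bash
python3 -m crank '[[[0.1,-0.015,0,0,0,0],[0,0,0,0,0,0]]]'; python3 -m crank '[[[0.1,-0.015,0,0,0,0],[0,0,0,0,0,0]]]'
```

```text
time: 8.63
ee_pos: [0.5818, 0.1256, 0.1698]
tcp_rot: [-179.9, -0.4, 164.3]
wrist_force: [-19.0, 2.4, 5.9]
opening: -0.0001
grasp_force: 9.3
time: 8.8
ee_pos: [0.586, 0.1246, 0.1698]
tcp_rot: [-179.9, -0.2, 164.3]
wrist_force: [-7.4, -2.1, 1.5]
opening: -0.0002
grasp_force: 3.4
```

```bash
python3 -m crank '[[[0.1,-0.015,0,0,0,0],[0,0,0,0,0,0]]]'; python3 -m crank '[[[0.1,-0.015,0,0,0,0],[0,0,0,0,0,0]]]'; python3 -m crank '[[[0.1,-0.015,0,0,0,0],[0,0,0,0,0,0]]]'
```

```text
time: 8.97
ee_pos: [0.5895, 0.1243, 0.1698]
tcp_rot: [-180.0, -0.0, 164.3]
wrist_force: [-0.3, -0.3, -0.0]
opening: -0.0003
grasp_force: 0.3
time: 9.13
ee_pos: [0.5906, 0.1242, 0.1698]
tcp_rot: [-180.0, -0.1, 164.3]
wrist_force: [-6.8, 0.7, 2.2]
opening: 0.0
grasp_force: 3.9
time: 9.3
ee_pos: [0.5908, 0.1242, 0.1698]
tcp_rot: [-180.0, -0.4, 164.3]
wrist_force: [-18.5, 2.5, 5.0]
opening: 0.0001
grasp_force: 8.8
```

The door snapped and seated: 10 mm of travel through the catch, then a stiff stop. I'll back off and go over to the treadle.

```bash
python3 -m crank '[[[-0.85,0,0,0,0,0],[-0.85,0,0.2,0,0,0],[-0.85,0,0.2,0,0,0],[-0.85,0,0,0,0,0],[-0.85,0,0,0,0,0],[0,-0.95,0,0,0,0],[0,-0.95,0,0,0,0],[0,-0.95,0,0,0,0],[0,-0.95,0,0,0,0],[0,-0.95,0,0,0,0],[0,-0.95,0,0,0,0],[0,-0.95,-0.5,0,0,0],[0,-0.95,-0.5,0,0,0],[0,-0.95,-0.5,0,0,0],[0,0,-1,0,0,0],[0,0,-1,0,0,0],[0,0,0,0,0,0]]]'
python3 - <<'E'
from h import *
p=bot.get_obs()['ee_pos']
w=bot.camera('side');a=cv2.resize(w[180:340,200:400,::-1],None,fx=3,fy=3)
cv2.imwrite('pics/s4.png',a)
print(p,[(proj('side',(p[0],p[1],p[2]+d))-[200,180])*3 for d in(-.02,0,.014)], (proj('side',(.5078,-.0462,.096))-[200,180])*3)
d=np.load('press.npz');print(d['R'].T@(p[:2]-d['t']))
E
```

```text
time: 10.72
ee_pos: [0.5072, -0.0475, 0.1044]
tcp_rot: [-180.0, -0.2, 164.2]
wrist_force: [0.2, -0.2, -0.8]
opening: -0.0002
grasp_force: 0.0
[ 0.50723513 -0.04746582  0.10438692] [array([461.39769386, 208.70197922]), array([462.10077463, 186.01555082]), array([462.60213177, 169.83817356])] [460.33088904 196.24797451]
[-0.10036261 -0.12636832]
```

View pics/s4.png

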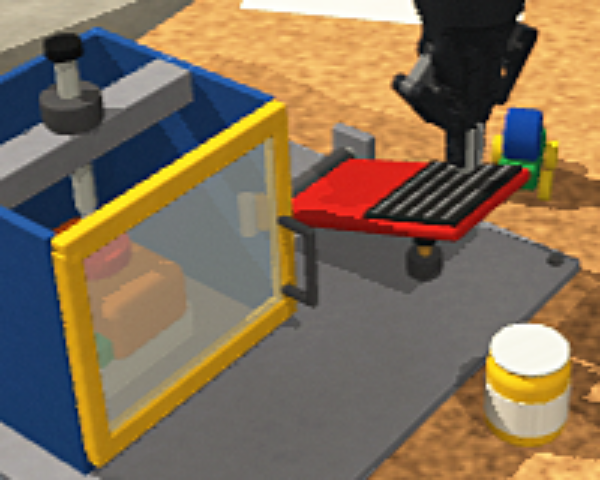

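The door is flush with the cell and the fingertips, at (468,170), hang over the middle of the pad. I'll press down and feel for the stop.

```bash
python3 -m crank '[[[0,0,-0.3,0,0,0],[0,0,-0.3,0,0,0],[0,0,-0.3,0,0,0],[0,0,-0.2,0,0,0],[0,0,0,0,0,0]]]'; for i in 1; do python3 -m crank '[[[0,0,-0.15,0,0,0],[0,0,-0.15,0,0,0],[0,0,0,0,0,0]]]'; python3 -m crank '[[[-0.03,0,-0.15,0,0,0],[-0.03,0,-0.15,0,0,0],[0,0,0,0,0,0]]]'; done
```

```text
time: 11.18
ee_pos: [0.5086, -0.0471, 0.0854]
tcp_rot: [-180.0, -0.0, 164.3]
wrist_force: [0.8, -0.2, 2.3]
opening: -0.0004
grasp_force: 1.5
time: 11.43
ee_pos: [0.5087, -0.0471, 0.0798]
tcp_rot: [180.0, 0.0, 164.3]
wrist_force: [-0.6, -0.5, 3.4]
opening: 0.0
grasp_force: 2.0
time: 11.68
ee_pos: [0.5074, -0.0471, 0.0739]
tcp_rot: [180.0, -0.0, 164.3]
wrist_force: [-1.8, 0.3, 4.7]
opening: -0.0001
grasp_force: 2.3
```

Contact came at TCP z≈0.084, as predicted. I'll keep going down in small steps.

```bash
python3 -m crank '[[[-0.03,0,-0.15,0,0,0],[-0.03,0,-0.15,0,0,0],[0,0,0,0,0,0]]]'; python3 -m crank '[[[-0.03,0,-0.15,0,0,0],[0,0,0,0,0,0]]]'; python3 -m crank '[[[-0.03,0,-0.15,0,0,0],[0,0,0,0,0,0]]]'
```

```text
time: 11.93
ee_pos: [0.5061, -0.047, 0.0679]
tcp_rot: [180.0, -0.0, 164.3]
wrist_force: [-2.0, 0.9, 6.2]
opening: -0.0
grasp_force: 2.8
time: 12.1
ee_pos: [0.5056, -0.047, 0.0651]
tcp_rot: [180.0, 0.0, 164.3]
wrist_force: [-1.4, 0.5, 6.6]
opening: 0.0003
grasp_force: 3.0
time: 12.27
ee_pos: [0.5051, -0.047, 0.0622]
tcp_rot: [180.0, 0.0, 164.3]
wrist_force: [-2.9, 2.2, 6.6]
opening: 0.0001
grasp_force: 3.3
```

```bash
python3 -m crank '[[[-0.02,0,-0.1,0,0,0],[0,0,0,0,0,0]]]'; python3 -m crank '[[[-0.02,0,-0.1,0,0,0],[0,0,0,0,0,0]]]'; python3 -m crank '[[[-0.02,0,-0.1,0,0,0],[0,0,0,0,0,0]]]'
```

```text
time: 12.43
ee_pos: [0.5046, -0.0469, 0.0603]
tcp_rot: [180.0, 0.0, 164.3]
wrist_force: [-1.7, 2.0, 8.6]
opening: 0.0002
grasp_force: 3.5
time: 12.6
ee_pos: [0.5043, -0.0469, 0.0586]
tcp_rot: [180.0, 0.0, 164.3]
wrist_force: [-4.5, 3.4, 9.3]
opening: 0.0
grasp_force: 4.9
time: 12.77
ee_pos: [0.504, -0.0469, 0.057]
tcp_rot: [179.9, 0.0, 164.3]
wrist_force: [-3.8, 3.0, 14.4]
opening: 0.0
grasp_force: 6.5
```

```bash
python3 -m crank '[[[0,0,-0.08,0,0,0],[0,0,0,0,0,0]]]'; python3 -m crank '[[[0,0,-0.08,0,0,0],[0,0,0,0,0,0]]]'
```

```text
time: 12.93
ee_pos: [0.5038, -0.0468, 0.0558]
tcp_rot: [179.9, 0.0, 164.3]
wrist_force: [-7.1, 2.7, 17.4]
opening: 0.0001
grasp_force: 7.9
time: 13.1
ee_pos: [0.5036, -0.0468, 0.0545]
tcp_rot: [179.9, 0.0, 164.3]
wrist_force: [-10.1, 3.1, 20.8]
opening: -0.0001
grasp_force: 9.4
```

```bash
python3 -m crank '[[[0,0,-0.06,0,0,0],[0,0,0,0,0,0]]]'; python3 -m crank '[[[0,0,-0.05,0,0,0],[0,0,0,0,0,0]]]'
```

```text
time: 13.27
ee_pos: [0.5035, -0.0468, 0.0535]
tcp_rot: [179.9, 0.0, 164.3]
wrist_force: [-10.6, 3.2, 22.7]
opening: 0.0001
grasp_force: 10.4
time: 13.43
ee_pos: [0.5035, -0.0468, 0.0532]
tcp_rot: [179.9, 0.0, 164.3]
wrist_force: [-13.1, 3.7, 26.8]
opening: 0.0004
grasp_force: 12.5
```

It has stiffened: 0.3 mm of travel took 4 N more. The treadle is firmly on the stop at about 27 N (30 N total). I'll hold it there, then rise slowly.

```bash
python3 -m crank '[[[0,0,0,0,0,0],[0,0,0,0,0,0],[0,0,0,0,0,0],[0,0,0,0,0,0],[0,0,0,0,0,0],[0,0,0,0,0,0],[0,0,0,0,0,0],[0,0,0,0,0,0],[0,0,0,0,0,0],[0,0,0,0,0,0],[0,0,0,0,0,0],[0,0,0,0,0,0],[0,0,0,0,0,0],[0,0,0,0,0,0]]]'; python3 -m crank '[[[0.03,0,0.2,0,0,0],[0.03,0,0.2,0,0,0],[0.03,0,0.2,0,0,0],[0.03,0,0.2,0,0,0],[0.03,0,0.2,0,0,0],[0.03,0,0.2,0,0,0],[0,0,0.2,0,0,0],[0,0,0.3,0,0,0],[0,0,0.5,0,0,0],[0,0,1,0,0,0],[0,0,1,0,0,0],[0,0,1,0,0,0],[-0.5,0,1,0,0,0],[-1,0,1,0,0,0],[-1,0,1,0,0,0],[-1,0,0,0,0,0],[-1,0,0,0,0,0],[0,0,0,0,0,0],[0,0,0,0,0,0]]]'
python3 - <<'E'
from h import *
w=bot.camera('side');a=cv2.resize(w[170:410,130:450,::-1],None,fx=2.5,fy=2.5)
cv2.imwrite('pics/s5.png',a)
E
```

```text
time: 14.6
ee_pos: [0.5035, -0.0468, 0.0532]
tcp_rot: [179.9, 0.0, 164.3]
wrist_force: [-13.3, 2.9, 26.7]
opening: -0.0001
grasp_force: 12.5
time: 16.18
ee_pos: [0.4168, -0.0472, 0.215]
tcp_rot: [180.0, 0.0, 164.2]
wrist_force: [0.1, -0.4, 0.9]
opening: 0.0002
grasp_force: 0.0
```

View pics/s5.png

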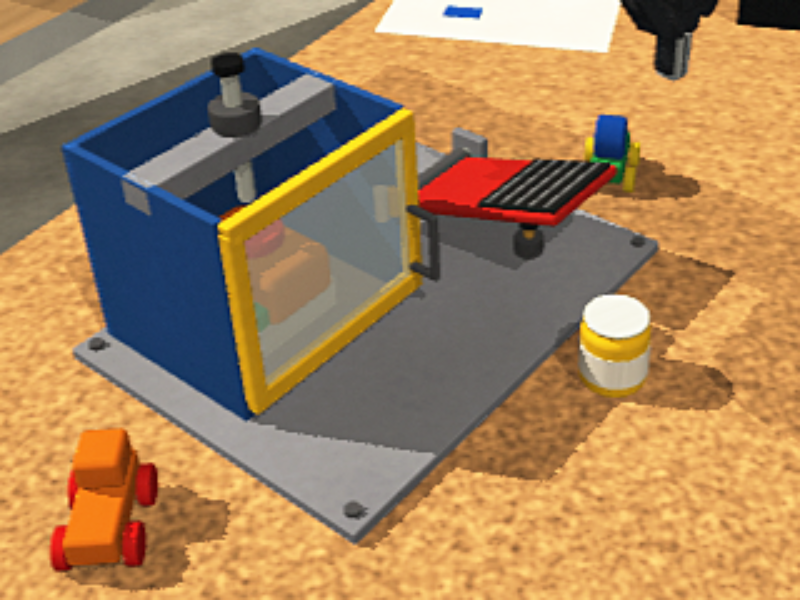

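The door is shut, the treadle is back up (pad near (550,180)), and the tin, truck and snail stand where they were. The arm is clear of everything.

```bash
python3 -c "
from workcell import bot
print(bot.job_done())"
```

```text
the job is handed in; nothing more can be done
None
```

The job is handed in: I clicked the guard door shut first, then held the treadle firmly on its stop for over a second at about 30 N and let it come back up, leaving the toys and tin where they stood (how far the pin went in wasn't measured).

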